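# Show the visitor the key fob and where to leave it

### The arm

A 6-joint arm with a two-finger parallel gripper is mounted at the origin on the work surface. World frame = base frame: x ahead of the robot, y to its left, z up, the work surface at z = 0. Lengths are in mm, angles in rad, forces in N, time in s.
With the tool pointing down it reaches from about 275 to 750 mm from the base axis. Payload 10.2 kg.
Tool frame: the origin (TCP) lies between the finger pads, 19 mm behind the fingertips; this is the grasp point; z points along the fingers, y is the line along which they close (so a half turn about z gives the same grasp; the last joint's range is limited). The gripper opens to 85 mm and grips with 20 to 120 N. Pads are 22 mm wide; open, the fingers measure 114 mm over their backs; the gripper's body (76 mm by 85 mm) begins 54 mm behind the grasp point. The pads swing forward as they close: fully open they stand 13 mm farther back than shut.
Start: joints at [-1.459, 0.313, 1.498, -0, 1.331, -0.223], TCP at [172.492, -495.861, 249.994] pointing down, gripper open.
Joint ranges: [-2.94, 2.94], [-0.97, 2.17], [0.19, 2.56], [-1.23, 4.37], [0.02, 3.11], [-2.88, 2.88]. Speed limits (rad/s): [2.39, 2.39, 3.01, 3.14, 3.14, 3.14].

### API

Orientations are given as a unit quaternion [w, x, y, z].
In Python, from rig import * gives the robot as it stands.
- The arm moves only by the tool arm_command, never from a script. Its argument "steps" is a list that holds one entry, the list of rows, each a list of 7 numbers: the opening, from 0 (shut) to 1 (fully open), then the shift along the tool's x, y, z each as a share of 0.05 m, from -1 to 1, then the turn, a rotation vector about the tool's x, y, z each as a share of 0.15 rad, from -1 to 1. A call has 1 to 8 rows; each row shifts and turns the commanded pose from where the row before left it, along the tool's axes as they then stand; what a row does not reach is not made up. A row lasts 1/8 s, in which the tool goes at most 62.5 mm and 10.7 degrees, less where a joint would pass 70% of its speed; a pose out of reach is approached as far as the arm can. A call with a number of a shift or a turn outside -1 to 1 is refused whole. A call with a gripper value outside its range is refused whole. The fingers move at their own pace and stop on an object; "squeeze" is the grip in N (left out, the last holds). Time passes only in rows, so rows that do not move let the fingers close. It gives the time, the measured TCP pose, the force, the opening and the grip force at its end, in the units of the state.
- sense(): the state, without advancing time (a new reading comes with each control period).
- capture(name): name is "scene" or "top" or "wrist"; returns the picture (420x560x3 uint8, red, green, blue); there is no depth.
- get_calibration(name): a dict with "intrinsics" (3x3 intrinsics, pixels), "rvec" (rotation vector, rad) and "tvec" (3), from world to camera coordinates, as OpenCV has them; the wrist camera has in their place "T_tool_cam" (4x4, takes a point from camera to tool coordinates, whose origin is the TCP and whose axes are the flange's). Camera axes: x right, y down, z forward; pixel columns grow to the right and rows downward; lengths in mm; the calibration is good to about 2 mm. A picture is of the moment at which its call begins: read the wrist's pose just before it. get_calibration takes no time and is no camera call.
- finish_job(): hands the job in; it is judged then, once.
The state is a dict: "time_s": time; "joints": joint angles; "dq": joint speeds; "tau": joint torques, N m; "eef_pos": TCP position; "ee_rot": TCP orientation; "force": force on the tool from outside, world axes, zero at the start; "wrist_torque": the same for the moment, N m; "grip_width": opening from 0.0 (shut) to 1.0 (fully open); "grip_force": force on a finger pad.
Only numpy, scipy, OpenCV 4.12 (cv2) and the standard library are available. Lean on these libraries where they do the work, as an engineer would, in place of code of your own. Each camera call takes 0.05 s, during which the arm holds its last target. There are 200 camera calls.

### The job

Show a visitor which key fob to take and where to put it back: with the fingers pointing straight down and the fingertips about two centimetres above it, point at the middle of the red key fob on the pegboard and stay there for two seconds, then point in the same way at the middle of the evil-eye plate for two seconds. Touch, move and lift nothing, travel well above the things and point at nothing else. Finish with the hand raised about 20 cm above the console.

Things in the scene. Friction and masses are not known exactly. Their poses are not given: they have to be found in the camera images.
- board: Fixed plywood pegboard, 380 mm wide (y), 160 mm along its slope, rising away from the robot (+x) at 25 degrees. Origin on the console under its middle, z up. Face 16 mm up at the near edge, 84 mm at the far one. Four pegs in a row 85 mm apart, 50 mm beyond the origin, tops 93 mm up. On each hangs one loose thing, lying on the slope towards the robot; which hangs where changes.
- fob_mid (a point): Middle of the upper face of the red plastic key fob (48 mm along the slope, 34 mm wide, 11 mm thick, with round buttons, on a 26 mm steel ring over its peg). This point lies about 40 mm down the slope from the peg. Axes as the board's (z up).
- plate_mid (a point): Middle of the inside floor, 7 mm above the console, of the round ceramic evil-eye plate (blue, 120 mm across, rim 14 mm high, with a white, a light blue and a black disc in the middle), lying loose on the console between robot and board. z up.
- opener_mid (a point): Bystander: middle of the upper face of the handle of the steel bottle opener (113 mm long, 32 mm wide, 5 mm thick) hanging on a peg.
- blue_beads_mid (a point): Bystander: middle of the opening of the rigid bangle of blue beads (66 mm across, beads 12 mm) hanging on a peg, at the height of the beads' tops.
- wood_beads_mid (a point): Bystander: middle of the opening of the rigid bangle of brown wooden beads (66 mm across, beads 12 mm) hanging on a peg, at the height of the beads' tops.
- paperweight_mid (a point): Bystander: top of the round green glass paperweight (74 mm across, 51 mm high) standing loose on the console, beside the plate, left or right of it.
Mind the look-alikes: they are no part of the job. There is more than one size of the part that bears fob_mid; the job needs the smaller. There is more than one size of the part that bears plate_mid; the job needs the larger.

How it is judged (in metres and radians):
On the way, in this order (a step that is already met when the one before it is completed fails the run):
1. the fingers dwell just above the red key fob, pointing down at it (horizontal distance between the grasp point and fob_mid below 0.025 m and distance between the grasp point and fob_mid below 0.07 m and angle between the grasp point's own z axis and vertical above 2.7 rad), for 1.5 s.
2. then they dwell just above the middle of the evil-eye plate, pointing down at it (horizontal distance between the grasp point and plate_mid below 0.025 m and distance between the grasp point and plate_mid below 0.07 m and angle between the grasp point's own z axis and vertical above 2.7 rad), for 1.5 s.
At the end, for the whole second after the job is handed in: The fob, then the plate, were each pointed at for at least 1.5 s (TCP within 25 mm sideways and 70 mm in all of the middle, tool within 25 degrees of straight down); at the end nothing has moved by more than 10 mm and the TCP is more than 180 mm above the console (distance of each of fob_mid, opener_mid, blue_beads_mid, wood_beads_mid, plate_mid, paperweight_mid from where it was at the start of the episode below 0.01 m and height (world z) of the grasp point above 0.18 m); the robot touches nothing.
It fails at once if the robot touches something (contact force between any of the fingers, the arm and anything else above 0.3 N).
It fails at once if a thing is shifted or lifted (distance of any of fob_mid, opener_mid, blue_beads_mid, wood_beads_mid, plate_mid, paperweight_mid from where it was at the start of the episode above 0.01 m).
It fails at once if the fingers point at a bystander: within 25 mm sideways and 60 mm in all of its middle ((horizontal distance between the grasp point and opener_mid below 0.025 m and distance between the grasp point and opener_mid below 0.06 m) or (horizontal distance between the grasp point and blue_beads_mid below 0.025 m and distance between the grasp point and blue_beads_mid below 0.06 m) or (horizontal distance between the grasp point and wood_beads_mid below 0.025 m and distance between the grasp point and wood_beads_mid below 0.06 m) or (horizontal distance between the grasp point and paperweight_mid below 0.025 m and distance between the grasp point and paperweight_mid below 0.06 m)).
It also fails if it takes over 48 s, if anything falls off the work surface, if the arm or the gripper's body presses on something with over 40 N, if the wrist force passes 120 N, or if a joint passes its speed limit or range.

## Working session

There is one attempt and no reset: what is moved stays moved. The work goes in short steps, Python scripts to look and compute and a tool call to move; the robot and the scene stay as the last step left them, time stands still between calls to the robot, and variables do not carry over. Pictures are saved under pics/ and viewed, at most 10 in all, crops included, and the job is handed in when it is done.

Besides the shell and the picture viewer there is one more tool, called after "Emit:" as name([rows], argument=value, ...), one row to a line, values as JSON. arm_command: Moves the arm, as the interface text tells. Its arguments: {"type":"object","properties":{"steps":{"type":"array"},"squeeze":{"type":"number"}},"required":["steps"]}

```bash
mkdir -p pics; python3 - <<'E'
from rig import *
import cv2
for n in("scene","top"):
    cv2.imwrite(f"pics/{n}0.png",capture(n)[:,:,::-1]); c=get_calibration(n); print(n,c)
s=sense();print(s["time_s"],s["eef_pos"],s["ee_rot"],s["grip_width"])
E
```

```text
scene {'intrinsics': array([[380.34431777,   0.        , 281.81302844],
       [  0.        , 380.34431777, 212.65775609],
       [  0.        ,   0.        ,   1.        ]]), 'rvec': array([ 2.46124179,  0.61029078, -0.21290362]), 'tvec': array([-595.06653276, -144.71663614,  959.42285048])}
top {'intrinsics': array([[398.7894743 ,   0.        , 275.83266138],
       [  0.        , 398.7894743 , 206.62915227],
       [  0.        ,   0.        ,   1.        ]]), 'rvec': array([ 1.87122852, -2.34008181,  0.24807163]), 'tvec': array([181.23005577, 587.58285466, 718.06370838])}
0.1 [ 172.47496122 -495.65601032  249.51001489] [-5.43910436e-04  9.86018101e-01  1.66637352e-01  3.75345410e-05] 1.001540216759586
```

View pics/top0.png

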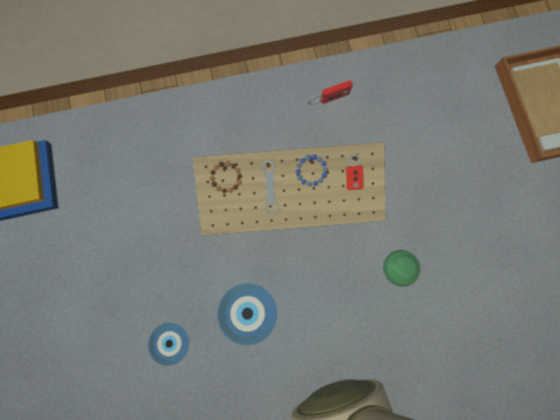

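View pics/scene0.png

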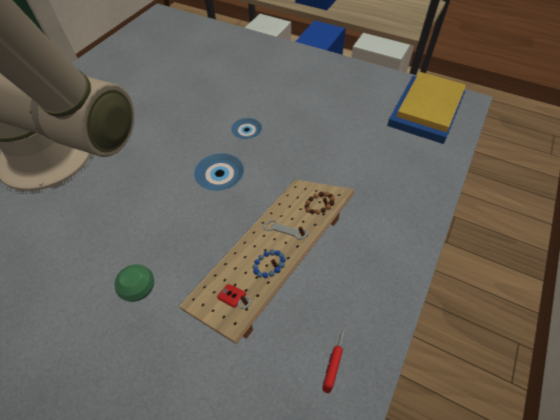

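Top view: the red fob candidates are (355,178), hanging on a peg, and (337,92), lying loose behind the board. I take the one on the peg. The plate candidates are (247,314), about 59 px across, and (169,343), about 40 px. I take the larger. The paperweight is at (402,268). The scene view agrees: fob (232,295), large plate (219,172).

Next I measure both pairs and make one enlarged crop to confirm.

```bash
cat > h.py <<'E'
from rig import *
import cv2, numpy as np
def cam(n):
    c=get_calibration(n);R=cv2.Rodrigues(np.array(c["rvec"]))[0];t=np.array(c["tvec"]).ravel();return np.array(c["intrinsics"]),R,t
def ray(n,p):
    K,R,t=cam(n);d=R.T@np.linalg.inv(K)@[p[0],p[1],1];return -R.T@t,d
def onz(n,p,z):
    o,d=ray(n,p);return o+d*(z-o[2])/d[2]
def tri(ps):
    A=0;b=0
    for n,p in ps:
        o,d=ray(n,p);d=d/np.linalg.norm(d);M=np.eye(3)-np.outer(d,d);A=A+M;b=b+M@o
    return np.linalg.solve(A,b)
E
python3 - <<'E'
from h import *
np.set_printoptions(precision=1,suppress=True)
P={}
for n in("top","scene"):
    im=cv2.imread(f"pics/{n}0.png");h=cv2.cvtColor(im,cv2.COLOR_BGR2HSV)
    H,S,V=cv2.split(h)
    for k,m in dict(red=((H<6)|(H>174))&(S>170)&(V>100),blue=(H>90)&(H<120)&(S>110)&(V>60),green=(H>45)&(H<85)&(S>80)).items():
        m=cv2.morphologyEx(m.astype(np.uint8),cv2.MORPH_CLOSE,np.ones((5,5)))
        for c in cv2.findContours(m,cv2.RETR_EXTERNAL,cv2.CHAIN_APPROX_NONE)[0]:
            if cv2.contourArea(c)<150: continue
            (x,y),wh,a=cv2.minAreaRect(c)
            z={"red":69,"blue":10,"green":20}[k]
            corners=[onz(n,q,z)[:2] for q in cv2.boxPoints(((x,y),wh,a))]
            print(n,k,np.array([x,y]),cv2.contourArea(c),onz(n,(x,y),z),"sides",np.linalg.norm(corners[0]-corners[1]),np.linalg.norm(corners[1]-corners[2]))
print("fob tri",tri([("top",(355,178)),("scene",(232,295))]))
for q in[(193,157),(384,143),(385,220),(202,234)]: print(onz("top",q,84 if q[1]<200 else 16))
im=cv2.imread("pics/top0.png")
a=cv2.resize(im[75:215,290:400],None,fx=4,fy=4,interpolation=2); b=cv2.resize(im[270:380,140:290],None,fx=2,fy=2)
o=np.zeros((560,750,3),np.uint8);o[:,:440]=a;o[:220,445:745]=b;cv2.imwrite("pics/crop.png",o)
E
```

```text
top red [354.5 177. ] 306.0 [ 636.  -116.9   69. ] sides 29.784940175220346 45.22185390239264
top blue [170.7 341.9] 932.5 [405.7 304.8  10. ] sides 66.06987165841512 69.51868444279474
top blue [251.4 312.2] 1939.5 [426.1 139.4  10. ] sides 100.24373302788229 100.33255672140226
top blue [ 23.  179.7] 903.5 [800.3 557.6  10. ] sides 119.91894575951807 164.14340690354192
top green [401. 268.] 902.5 [ 444.4 -171.1   20. ] sides 68.60045713639138 67.56340764775197
scene red [332.9 366.5] 310.5 [ 843.6 -146.4   69. ] sides 64.1449708860692 13.692692435393168
scene red [231.2 294.8] 303.5 [ 639.8 -119.8   69. ] sides 36.30978155399744 38.29788716405404
scene blue [215.7 174.1] 981.5 [422.9 138.9  10. ] sides 97.44488498208368 108.10485996238137
scene blue [244.5 129.5] 240.0 [403.4 302.   10. ] sides 66.33750391169491 56.863840484879056
scene blue [426.2 111.5] 343.5 [801.4 586.5  10. ] sides 217.6030135518788 172.16991967731428
scene blue [321.4  35.2] 978.0 [393.6 802.6  10. ] sides 158.5744716164906 167.0688381878472
scene blue [315.    4.5] 187.0 [288.4 976.7  10. ] sides 138.01821399304882 65.01122343918078
scene green [133.5 282.5] 1015.0 [ 443.1 -171.2   20. ] sides 70.21918038636039 78.63957141753147
fob tri [ 637.1 -118.2   60.5]
[741.4 185.   84. ]
[ 686.9 -187.8   84. ]
[ 545.9 -168.1   16. ]
[600.4 205.7  16. ]
```

View pics/crop.png

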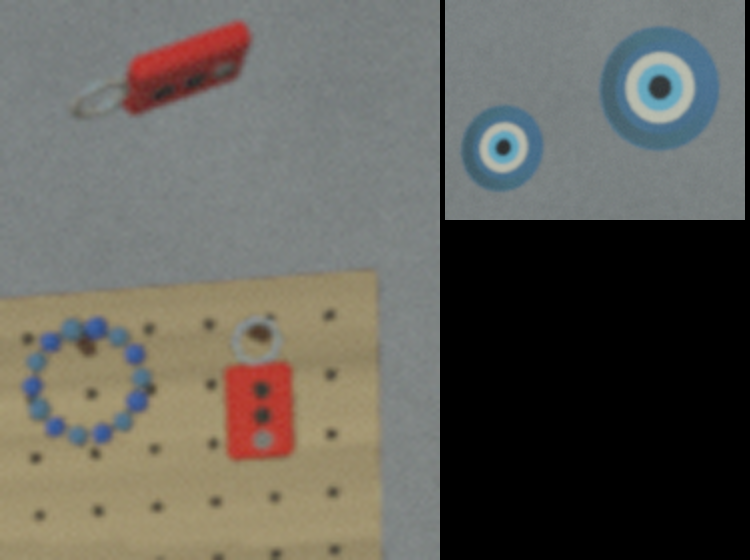

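The crop confirms the choice: the smaller fob hangs by its ring on the peg, middle at top px (355,178). The larger one lies loose behind the board. The larger plate has its black disc at (247.5,314), and the small one is the look-alike.

Next I work out the travel in tool axes.

```bash
cat >> h.py <<'E'
from scipy.spatial.transform import Rotation as Ro
def go(p):
    s=sense();q=np.array(s["ee_rot"]);R=Ro.from_quat(q[[1,2,3,0]]).as_matrix()
    print("t",s["time_s"],"pos",np.round(s["eef_pos"],1),"shift in rows of 50mm, tool axes",np.round(R.T@(np.array(p)-s["eef_pos"])/50,2),"tilt",np.arccos(R[2,2]).round(3),"open",round(float(s["grip_width"]),2),"F",np.round(s["force"],1))
E
python3 - <<'E'
from h import *
print(onz("top",(247.5,314),7),onz("scene",(219.3,173),7),onz("top",(355,177.75),67),onz("scene",(231.5,295),67))
go([638,-118.5,250])
E
```

```text
[424.33951664 147.92230432   7.        ] [426.65409929 147.72611409   7.        ] [ 634.78492868 -117.94143432   67.        ] [ 639.78728339 -119.36151689   67.        ]
t 0.1 pos [ 172.5 -495.7  249.5] shift in rows of 50mm, tool axes [11.27 -4.06 -0.  ] tilt 3.141 open 1.0 F [ 0.6  0.1 -0.9]
```

Emit:
arm_command([
  [[0,0.4,-0.15,0,0,0,0],[0,0.8,-0.3,0,0,0,0],[0,0.8,-0.3,0,0,0,0],[0,0.8,-0.3,0,0,0,0],[0,0.8,-0.3,0,0,0,0],[0,0.8,-0.3,0,0,0,0],[0,0.8,-0.3,0,0,0,0],[0,0.8,-0.3,0,0,0,0]],
])

```text
time_s: 1.1
eef_pos: [420.1, -288.9, 250.0]
ee_rot: [-0.0, 0.986, 0.167, 0.0]
force: [-0.5, -0.7, 0.6]
grip_width: -0.001
grip_force: 0.0
```

Emit:
arm_command([
  [[0,0.8,-0.3,0,0,0,0],[0,0.8,-0.3,0,0,0,0],[0,0.8,-0.3,0,0,0,0],[0,0.8,-0.3,0,0,0,0],[0,0.8,-0.3,0,0,0,0],[0,0.8,-0.3,0,0,0,0],[0,0.4,-0.1,0,0,0,0],[0,0,0,0,0,0,0]],
])

```text
time_s: 2.1
eef_pos: [633.6, -113.9, 249.3]
ee_rot: [-0.0, 0.986, 0.168, -0.0]
force: [-0.6, -0.9, -0.1]
grip_width: 0.0
grip_force: 0.0
```

```bash
python3 -c "
from h import *
go([637,-118.5,112])"
```

```text
t 2.1 pos [ 633.6 -113.9  249.3] shift in rows of 50mm, tool axes [0.04 0.11 2.75] tilt 3.141 open 0.0 F [-0.6 -0.9 -0.1]
```

Emit:
arm_command([
  [[0,0.04,0.1,0.4,0,0,0],[0,0,0,0.5,0,0,0],[0,0,0,0.5,0,0,0],[0,0,0,0.5,0,0,0],[0,0,0,0.4,0,0,0],[0,0,0,0.3,0,0,0],[0,0,0,0.15,0,0,0],[0,0,0,0,0,0,0]],
])

```text
time_s: 3.1
eef_pos: [636.6, -120.0, 112.5]
ee_rot: [-0.0, 0.986, 0.167, -0.0]
force: [1.1, -0.6, -0.4]
grip_width: -0.003
grip_force: 0.0
```

```bash
python3 - <<'E'
from h import *
go([637,-118.5,110])
a=cv2.resize(capture("top")[100:250,250:430],(540,450));b=cv2.resize(capture("scene")[200:350,150:330],(540,450))
cv2.imwrite("pics/p1.png",cv2.resize(np.hstack([a,b]),(800,333))[:,:,::-1])
E
```

```text
t 3.1 pos [ 636.6 -120.   112.5] shift in rows of 50mm, tool axes [ 0.02 -0.03  0.05] tilt 3.141 open -0.0 F [ 1.1 -0.6 -0.4]
```

View pics/p1.png

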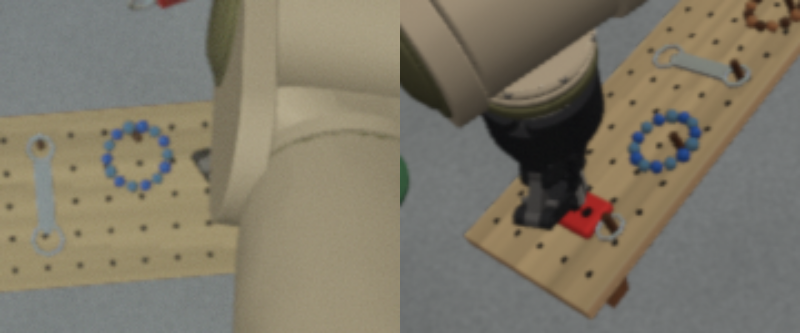

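Right crop: the fingertips are near scene px (215,299) and the fob at (232,295), part hidden. I check that offset against the parallax expected at tip height.

```bash
python3 - <<'E'
from h import *
K,R,t=cam("scene");s=sense();x,y,z=s["eef_pos"]
for p in([x,y,z],[x,y,z-19],[637,-118.5,67],[x,y,67]):
    q=K@(R@np.array(p)+t);print(np.round(q[:2]/q[2],1))
print(-R.T@t)
go([637,-118.5,110])
E
```

```text
[226.5 283.3]
[227.9 288.1]
[230.4 293.9]
[229.9 294.6]
[ 850.63148895 -310.71115751  689.50992438]
t 3.2 pos [ 637.  -120.1  113.2] shift in rows of 50mm, tool axes [ 0.01 -0.03  0.06] tilt 3.14 open -0.0 F [-0.7  0.  -0.2]
```

```bash
python3 - <<'E'
from h import *
im=capture("scene")[:,:,::-1][240:330,170:290].copy()
cv2.imwrite("pics/p2.png",cv2.resize(im,(800,600),interpolation=cv2.INTER_CUBIC))
w=capture("wrist")[:,:,::-1];cv2.imwrite("pics/w.png",w)
E
```

```text
(no output)
```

View pics/p2.png

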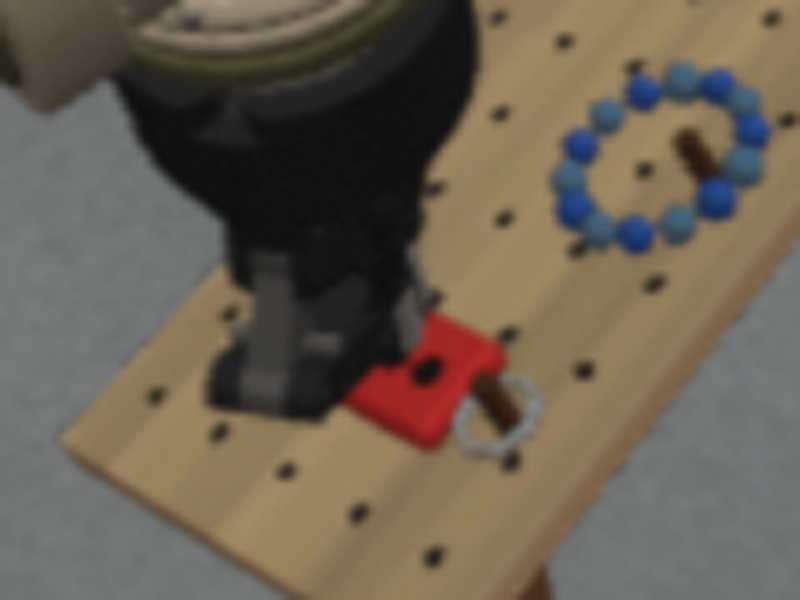

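View pics/w.png

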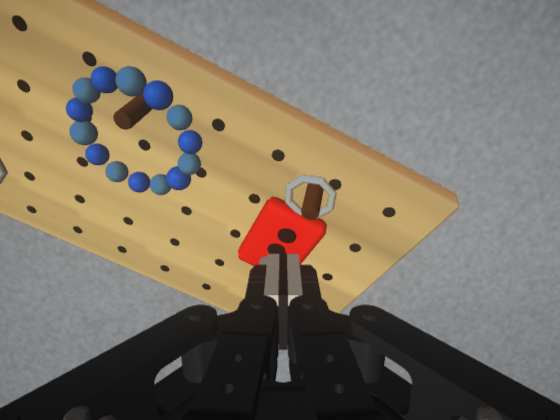

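The enlarged scene view shows the pads meeting over the fob at the expected spot. The lump at left is the outer knuckle of a finger. The wrist view shows the tips over the fob's middle button, clear of everything. Now I hold for over two seconds.

Emit:
arm_command([
  [[0,0,0,0.06,0,0,0],[0,0,0,0,0,0,0],[0,0,0,0,0,0,0],[0,0,0,0,0,0,0],[0,0,0,0,0,0,0],[0,0,0,0,0,0,0],[0,0,0,0,0,0,0],[0,0,0,0,0,0,0]],
])

```text
time_s: 4.3
eef_pos: [636.7, -120.0, 109.5]
ee_rot: [-0.0, 0.986, 0.167, -0.0]
force: [-0.7, 0.1, 0.6]
grip_width: 0.0
grip_force: 0.0
```

Emit:
arm_command([
  [[0,0,0,0,0,0,0],[0,0,0,0,0,0,0],[0,0,0,0,0,0,0],[0,0,0,0,0,0,0],[0,0,0,0,0,0,0],[0,0,0,0,0,0,0],[0,0,0,0,0,0,0],[0,0,0,0,0,0,0]],
])

```text
time_s: 5.3
eef_pos: [636.7, -120.0, 109.5]
ee_rot: [-0.0, 0.986, 0.167, -0.0]
force: [-0.4, -0.1, 0.3]
grip_width: 0.0
grip_force: 0.0
```

Emit:
arm_command([
  [[0,0,0,0,0,0,0],[0,0,0,0,0,0,0],[0,0,0,-0.4,0,0,0],[0,0,0,-0.5,0,0,0],[0,0,0,-0.6,0,0,0],[0,0,0,-0.6,0,0,0],[0,0,0,-0.5,0,0,0],[0,0,0,-0.2,0,0,0]],
])

```text
time_s: 6.3
eef_pos: [637.0, -120.0, 250.9]
ee_rot: [0.001, 0.986, 0.167, 0.001]
force: [1.3, 0.1, 0.1]
grip_width: -0.003
grip_force: 0.0
```

```bash
python3 -c "
from h import *
go([425.5,147.8,250])"
```

```text
t 6.3 pos [ 637.  -120.   250.9] shift in rows of 50mm, tool axes [-2.24 -6.45  0.01] tilt 3.139 open -0.0 F [1.3 0.1 0.1]
```

Emit:
arm_command([
  [[0,-0.14,-0.4,0,0,0,0],[0,-0.28,-0.8,0,0,0,0],[0,-0.28,-0.8,0,0,0,0],[0,-0.28,-0.8,0,0,0,0],[0,-0.28,-0.8,0,0,0,0],[0,-0.28,-0.8,0,0,0,0],[0,-0.28,-0.8,0,0,0,0],[0,-0.28,-0.8,0,0,0,0]],
])

```text
time_s: 7.3
eef_pos: [437.8, 129.8, 248.9]
ee_rot: [-0.0, 0.986, 0.166, -0.001]
force: [1.1, 0.8, 0.6]
grip_width: 0.005
grip_force: 0.0
```

Emit:
arm_command([
  [[0,-0.14,-0.45,0,0,0,0],[0,0,0,0,0,0,0],[0,0,0,0,0,0,0]],
])

```text
time_s: 7.68
eef_pos: [425.4, 147.4, 249.2]
ee_rot: [0.0, 0.986, 0.166, -0.0]
force: [0.0, 0.5, -0.1]
grip_width: 0.002
grip_force: 0.0
```

```bash
python3 -c "
from h import *
go([425.5,147.8,47])"
```

```text
t 7.675 pos [425.4 147.4 249.2] shift in rows of 50mm, tool axes [ 0.01 -0.01  4.04] tilt 3.141 open 0.0 F [ 0.   0.5 -0.1]
```

Directly above the plate; down about 200 mm, then hold, then up.

Emit:
arm_command([
  [[0,0,0,0.4,0,0,0],[0,0,0,0.7,0,0,0],[0,0,0,0.7,0,0,0],[0,0,0,0.7,0,0,0],[0,0,0,0.6,0,0,0],[0,0,0,0.4,0,0,0],[0,0,0,0.3,0,0,0],[0,0,0,0.2,0,0,0]],
])

```text
time_s: 8.68
eef_pos: [425.3, 147.1, 48.6]
ee_rot: [-0.0, 0.986, 0.166, -0.0]
force: [0.1, 0.2, 0.2]
grip_width: -0.001
grip_force: 0.0
```

Emit:
arm_command([
  [[0,0,0,0,0,0,0],[0,0,0,0,0,0,0],[0,0,0,0,0,0,0],[0,0,0,0,0,0,0],[0,0,0,0,0,0,0],[0,0,0,0,0,0,0],[0,0,0,0,0,0,0],[0,0,0,0,0,0,0]],
])

```text
time_s: 9.68
eef_pos: [425.0, 147.8, 49.5]
ee_rot: [-0.0, 0.986, 0.167, 0.0]
force: [-0.4, 0.8, 1.1]
grip_width: 0.005
grip_force: 0.0
```

```bash
python3 - <<'E'
from h import *
go([425.5,147.8,47])
b=capture("scene")[100:220,140:300];w=capture("wrist")
cv2.imwrite("pics/p3.png",np.hstack([cv2.resize(b,(400,300)),cv2.resize(w,(400,300))])[:,:,::-1])
E
```

```text
t 9.675 pos [425.  147.8  49.5] shift in rows of 50mm, tool axes [0.01 0.   0.05] tilt 3.142 open 0.0 F [-0.4  0.8  1.1]
```

View pics/p3.png

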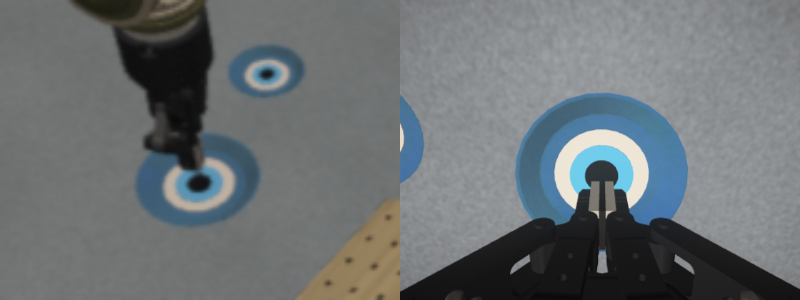

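Both views show the fingertips just above the black disc of the large plate, at picture px (198,170) on the left and (601,183) on the right, touching nothing. I hold on, then rise.

Emit:
arm_command([
  [[0,0,0,0,0,0,0],[0,0,0,0,0,0,0],[0,0,0,0,0,0,0],[0,0,0,0,0,0,0],[0,0,0,0,0,0,0],[0,0,0,0,0,0,0],[0,0,0,0,0,0,0],[0,0,0,0,0,0,0]],
])

```text
time_s: 10.78
eef_pos: [425.0, 147.9, 49.5]
ee_rot: [-0.0, 0.986, 0.167, -0.0]
force: [-0.2, 0.1, 0.1]
grip_width: 0.003
grip_force: 0.0
```

Emit:
arm_command([
  [[0,0,0,0,0,0,0],[0,0,0,0,0,0,0],[0,0,0,-0.3,0,0,0],[0,0,0,-0.6,0,0,0],[0,0,0,-0.7,0,0,0],[0,0,0,-0.7,0,0,0],[0,0,0,-0.5,0,0,0],[0,0,0,-0.3,0,0,0]],
])

```text
time_s: 11.78
eef_pos: [425.2, 147.9, 205.8]
ee_rot: [0.0, 0.986, 0.167, 0.001]
force: [0.5, 0.0, -1.1]
grip_width: -0.001
grip_force: 0.0
```

Emit:
arm_command([
  [[0,0,0,-0.2,0,0,0],[0,0,0,0,0,0,0],[0,0,0,0,0,0,0],[0,0,0,0,0,0,0]],
])

```text
time_s: 12.28
eef_pos: [424.8, 147.8, 213.9]
ee_rot: [-0.0, 0.986, 0.167, -0.001]
force: [-0.4, 0.7, -0.0]
grip_width: -0.001
grip_force: 0.0
```

```bash
python3 - <<'E'
from h import *
s=sense();print(s["eef_pos"],s["time_s"])
if s["eef_pos"][2]>192: print(finish_job())
E
```

```text
[424.79181424 147.83039775 213.91676939] 12.275
the job is handed in; nothing more can be done
None
```

I pointed at the red key fob on the pegboard and then the large evil-eye plate, each for over two seconds with no sign of touching anything, and handed the job in at 12.3 s with the grasp point 214 mm above the console; no verdict was returned.

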